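Press the pressure gauge into its foam case

TASK

Of the three pressure gauges lying on the bench, pick the middle-sized one and press it into the empty gauge-shaped cutout in the foam of the open case: dial up, stem in its slot, pushed fully home on the floor of the cutout by the gripper. Let go of it and leave the other two gauges where they are.

Things in the scene. Friction and masses are not known exactly. Their poses are not given: they have to be found in the camera images.
- gauge_60: Middle gauge: dark steel disc 60 mm wide, 38 mm tall, 0.10-0.21 kg, on its back, white dial up; lowest 6 mm taper to 54 mm. Brass stem (13 mm thick, axis 15 mm above the underside) points along its -x, tip 54 mm from the centre. Origin: centre of underside, z up. Grip across its y by the upper rim (over 20 mm up, to clear the foam later). The dial bears a 25 N push.
- pocket (a point): Centre of the empty cutout's floor, 22 mm above the bench; z up, stem slot along -x. Foam 18 mm deep: a seated gauge stands out 20 mm. Round part 70 mm at the mouth, narrowing to 56; walls springy. A gauge set in stops 6-9 mm high, then needs 3-20 N push. Slot 34 mm wide, firm, ends 67 mm out. Black case 180x280 mm, 43 tall, fixed, lid flat open at +x; its other cutout (+y) holds a brass valve.
- gauge_42: The small gauge, 42 mm in diameter, 30 mm tall, otherwise alike; stem tip 45 mm from the centre along -x. Origin: centre of the underside. Not to be moved.
- gauge_84: The large gauge, 84 mm in diameter, 42 mm tall, otherwise alike; stem tip 66 mm from the centre along -x. Origin: centre of the underside. Not to be moved.
Mind the look-alikes: they are no part of the job. Leave any green or orange look-alike of the gauge_60 alone.

How it is judged (in metres and radians):
On the way:
1. the gripper has pressed the middle-sized gauge home in its cutout (touching it there, underside within 4 mm of the cutout's floor and centre within 8 mm) (z of gauge_60 in the frame of pocket below 0.004 m and horizontal distance between gauge_60 and pocket below 0.008 m and contact force between any of the fingers, the arm and gauge_60 above 0.5 N), for 0.1 s.
At the end, for the whole second after the job is handed in: The middle-sized gauge rests released in the empty cutout, dial up (within 10 degrees of level), its underside within 4 mm of the cutout's floor, its centre within 8 mm of the cutout's and its stem along the slot within 17 degrees (horizontal distance between gauge_60 and pocket below 0.008 m and z of gauge_60 in the frame of pocket below 0.004 m and angle between gauge_60's own z axis and vertical below 0.17 rad and angle between the x axis of gauge_60 and the x axis of pocket, either way round below 0.3 rad and linear speed of gauge_60 below 0.02 m/s); the robot touches nothing.
It fails at once if the small gauge is moved more than 30 mm (distance of gauge_42 from where it was at the start of the episode above 0.03 m).
It fails at once if the large gauge is moved more than 30 mm (distance of gauge_84 from where it was at the start of the episode above 0.03 m).
It also fails if it takes over 43 s, if anything falls off the work surface, if the arm or the gripper's body presses on something with over 40 N, if the wrist force passes 120 N, or if a joint passes its speed limit or range.

ROBOT

A 6-joint arm with a two-finger parallel gripper is mounted at the origin on the work surface. World frame = base frame: x ahead of the robot, y to its left, z up, the work surface at z = 0. Lengths are in mm, angles in rad, forces in N, time in s.
With the tool pointing down it reaches from about 300 to 775 mm from the base axis. Payload 14.6 kg.
Tool frame: the origin (TCP) lies midway between the tips of the shut fingers; the grasp point (between the pads) lies 19 mm behind it (tcp_to_grasp is the distance from the TCP to the grasp point, in mm); z points along the fingers, y is the line along which they close (so a half turn about z gives the same grasp; the last joint's range is limited). The gripper opens to 94 mm and grips with 3 to 60 N. Pads are 16 mm wide; open, the fingers measure 119 mm over their backs; the gripper's body (75 mm by 177 mm) begins 78 mm behind the grasp point.
Start: joints at [-1.183, 0.3, 1.521, -0, 1.321, -0.067], TCP at [241.597, -494.085, 205.446] pointing down, gripper open.
Joint ranges: [-3.03, 3.03], [-0.79, 2.21], [0.23, 2.52], [-1.04, 4.18], [0, 3.07], [-2.55, 2.55]. Speed limits (rad/s): [2.22, 2.22, 2.57, 3.14, 3.14, 3.14].

INTERFACE

Orientations are given as a unit quaternion [w, x, y, z].
In Python, from plant import observe, snapshot, get_calibration, close_job, tcp_to_grasp gives the robot as it stands.
- The arm moves only by the shell command python3 -m crank 'ROWS'. ROWS is JSON, one flat list of numbers, 7 for each row, row after row: the closure, from 0 (fully open) to 1 (shut), then the shift along the tool's x, y, z in mm, then the turn, a rotation vector about the tool's x, y, z in rad. In form: [gripper, dx, dy, dz, wx, wy, wz, gripper, dx, dy, dz, wx, wy, wz, ...]. A call has exactly 5 rows; each row shifts and turns the commanded pose from where the row before left it, along the tool's axes as they then stand; what a row does not reach is not made up. A row lasts 1/10 s, in which the tool goes at most 50 mm and 8.59 degrees, less where a joint would pass 70% of its speed; a pose out of reach is approached as far as the arm can. A call is refused whole if a number of a shift passes 50 or a number of a turn 0.15, either way. A call with a gripper value outside its range is refused whole. The fingers move at their own pace and stop on an object; the grip force is fixed at half the most. Time passes only in rows, so rows that do not move let the fingers close, or fill a call up. It gives the time, the measured TCP pose, the force, the opening and the grip force at its end, in the units of the state.
- observe(): the state, without advancing time (a new reading comes with each control period).
- snapshot(name): name is "scene" or "side" or "wrist"; returns the picture (384x512x3 uint8, red, green, blue); there is no depth.
- get_calibration(name): a dict with "fx", "fy", "cx", "cy" (pixels), "extrinsics" (4x4, takes a point from world to camera coordinates). Camera axes: x right, y up, looking along -z (the intrinsics and any distortion apply to the point x, -y, -z); pixel columns grow to the right and rows downward; lengths in mm; the calibration is good to about 2 mm. A picture is of the moment at which its call begins: read the wrist's pose just before it. get_calibration takes no time and is no camera call; for the wrist camera it gives the pose at the moment of the call.
- close_job(): hands the job in; it is judged then, once.
The state is a dict: "clock": time; "qpos": joint angles; "dq": joint speeds; "effort": joint torques, N m; "tcp_pos": TCP position; "eef_rot": TCP orientation; "force": force on the tool from outside, world axes, zero at the start; "ft_torque": the same for the moment, N m; "gripper_width": opening from 0.0 (shut) to 1.0 (fully open); "grip_force": force on a finger pad.
Only numpy, scipy, OpenCV 4.12 (cv2) and the standard library are available. Lean on these libraries where they do the work, as an engineer would, in place of code of your own. Each camera call takes 0.05 s, during which the arm holds its last target. There are 200 camera calls.

## Working session

There is one attempt and no reset: what is moved stays moved. The work goes in short steps, Python scripts to look and compute and a shell command to move; the robot and the scene stay as the last step left them, time stands still between calls to the robot, and variables do not carry over. Pictures are saved under pics/ and viewed, at most 10 in all, crops included, and the job is handed in when it is done.

```bash
mkdir -p pics; ls; python3 - <<'E'
from plant import *
import cv2,numpy as np
a=snapshot("scene");b=snapshot("side")
cv2.imwrite("pics/scene.png",a[:,:,::-1]);cv2.imwrite("pics/side.png",b[:,:,::-1])
for n in("scene","side","wrist"):
    c=get_calibration(n);print(n,{k:np.round(v,3).tolist() for k,v in c.items()})
print(observe())
E
```

```text
pics
scene {'fx': 374.438, 'fy': 374.438, 'cx': 253.563, 'cy': 198.701, 'extrinsics': [[0.722, 0.692, -0.02, -291.794], [-0.421, 0.461, 0.781, 179.073], [0.55, -0.556, 0.624, -1159.071], [0.0, 0.0, 0.0, 1.0]]}
side {'fx': 488.991, 'fy': 488.991, 'cx': 260.139, 'cy': 194.473, 'extrinsics': [[-0.818, -0.575, -0.004, 340.016], [0.353, -0.506, 0.787, -231.799], [-0.455, 0.642, 0.617, -928.708], [0.0, 0.0, 0.0, 1.0]]}
wrist {'fx': 341.244, 'fy': 341.244, 'cx': 254.564, 'cy': 190.084, 'extrinsics': [[0.439, -0.899, -0.001, -549.986], [0.861, 0.421, -0.285, 28.104], [0.256, 0.125, 0.959, -393.389], [0.0, 0.0, 0.0, 1.0]]}
{'clock': 0.1, 'qpos': array([-1.18256356e+00,  3.00419257e-01,  1.52151868e+00, -2.62787082e-05,
        1.32067141e+00, -6.65927482e-02]), 'dq': array([-0.0003248 , -0.00334055, -0.00312312,  0.0015546 ,  0.00133773,
       -0.00012728]), 'effort': array([ 1.94447231e-03, -5.32641685e+01, -3.53282511e+01,  7.10023334e-02,
        2.35034066e-02, -6.22244784e-05]), 'tcp_pos': array([ 241.52599556, -493.87603634,  204.94115695]), 'eef_rot': array([-4.99746929e-04,  9.74252108e-01,  2.25460798e-01, -9.39646337e-05]), 'force': array([ 0.676572  , -0.44872134, -0.57531589]), 'ft_torque': array([ 0.01578226, -0.01235879,  0.0203128 ]), 'grip_force': 0.0, 'gripper_width': 0.9988864400117003}
```

View pics/scene.png

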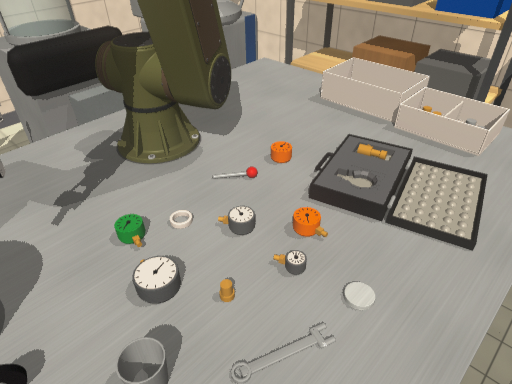

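View pics/side.png

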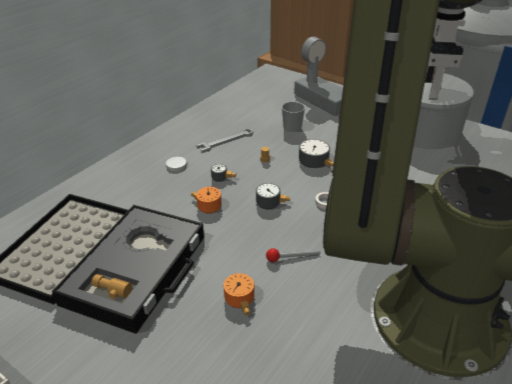

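Scene candidates: white dials at (158,272) large, (241,215) middle and (295,258) small, plus coloured look-alikes at (307,220) orange, (281,152) orange and (130,228) green. The white-dial dark gauge at (241,218) fits, because its size falls between the other two and its body is dark steel. In the side view it is at (268,195), and the empty cutout is at about scene (357,178) and side (149,238). I'll measure it and confirm in an enlarged crop.

```bash
cat > h.py <<'E'
import numpy as np,cv2
from plant import *
def ray(n,uv,c=None):
    c=c or get_calibration(n);E=np.array(c["extrinsics"]);R,t=E[:3,:3],E[:3,3]
    d=R.T@np.array([(uv[0]-c["cx"])/c["fx"],-(uv[1]-c["cy"])/c["fy"],-1]);return -R.T@t,d/np.linalg.norm(d)
def plane(n,uv,z,c=None):
    o,d=ray(n,uv,c);return o+d*(z-o[2])/d[2]
def tri(*obs):
    A=np.zeros((3,3));b=np.zeros(3);rs=[ray(*o) for o in obs]
    for o,d in rs:
        P=np.eye(3)-np.outer(d,d);A+=P;b+=P@o
    x=np.linalg.solve(A,b);return x,[np.linalg.norm((np.eye(3)-np.outer(d,d))@(x-o)) for o,d in rs]
def blobs(mask,amin=20):
    n,l,s,c=cv2.connectedComponentsWithStats(mask.astype(np.uint8));return [(s[i],c[i],l==i) for i in range(1,n) if s[i][4]>=amin]
E
python3 - <<'E'
from h import *
crops={"scene":(205,125,215,160),"side":(60,150,240,180)}
for n in crops:
    im=cv2.imread(f"pics/{n}.png");hsv=cv2.cvtColor(im,cv2.COLOR_BGR2HSV)
    x,y,w,h=crops[n];k=3.7 if n=="scene" else 3.3
    cv2.imwrite(f"pics/{n}_c.png",cv2.resize(im[y:y+h,x:x+w],None,fx=k,fy=k,interpolation=cv2.INTER_CUBIC))
    white=cv2.inRange(hsv,(0,0,185),(180,45,255))>0
    for s,c,m in blobs(white,40):
        if s[4]<2000 and s[1]>100:
            ct=max(cv2.findContours(m.astype(np.uint8),0,2)[0],key=len);e=cv2.fitEllipse(cv2.convexHull(ct)) if len(ct)>5 else None
            z=38;p=plane(n,e[0],z);print(n,'white',s.tolist(),np.round(e[0],1),np.round(e[1],1),np.round(p))
    br=cv2.inRange(hsv,(10,120,90),(24,255,255))>0
    for s,c,m in blobs(br,25):
        if s[1]>100: print(n,'brass',s.tolist(),np.round(c,1),np.round(plane(n,c,15)))
E
```

```text
scene white [0, 122, 23, 25, 236] [  4.7 135. ] [15. 41.] [-319. -328.   38.]
scene white [230, 207, 23, 15, 241] [241.  213.9] [15.1 23. ] [ 464. -102.   38.]
scene white [169, 210, 23, 19, 234] [180.1 218.4] [18.5 22.3] [ 377. -202.   38.]
scene white [288, 251, 17, 13, 123] [295.6 257.3] [12.8 17.1] [ 633. -120.   38.]
scene white [134, 257, 42, 32, 931] [154.7 272.4] [29.9 42.5] [ 464. -327.   38.]
scene white [345, 282, 30, 26, 593] [359.7 294.2] [23.8 31.4] [ 768. -112.   38.]
scene brass [423, 106, 9, 6, 44] [427.1 108.3] [522. 725.  15.]
scene brass [271, 141, 21, 22, 401] [280.9 151.6] [336. 184.  15.]
scene brass [357, 144, 30, 16, 255] [371.1 151.1] [524. 357.  15.]
scene brass [293, 207, 35, 30, 750] [307.4 222. ] [574.  -3.  15.]
scene brass [218, 216, 11, 8, 61] [223.5 219.3] [ 429. -123.   15.]
scene brass [132, 235, 10, 12, 68] [136.9 240.6] [ 343. -295.   15.]
scene brass [274, 254, 12, 10, 79] [279.8 258.2] [ 599. -126.   15.]
scene brass [220, 279, 15, 23, 268] [226.3 290.5] [ 578. -253.   15.]
side white [301, 140, 28, 15, 291] [314.3 146.8] [14.4 27.2] [ 467. -329.   38.]
side white [166, 157, 20, 11, 175] [175.6 161.7] [10.7 19.9] [728. -61.  38.]
side white [258, 184, 21, 13, 192] [267.7 189.7] [12.5 20.6] [463. -99.  38.]
side white [316, 192, 12, 13, 48] [324.4 197.8] [12.4 17.9] [ 335. -149.   38.]
side white [140, 239, 25, 10, 132] [151.2 243.7] [ 9.1 26.5] [559. 196.  38.]
side brass [261, 147, 8, 15, 85] [264.1 154. ] [ 579. -251.   15.]
side brass [326, 159, 8, 6, 33] [328.8 162.1] [ 414. -318.   15.]
side brass [226, 171, 9, 6, 41] [229.4 173.6] [ 600. -124.   15.]
side brass [192, 187, 29, 26, 558] [207.8 199.2] [578. -10.  15.]
side brass [280, 195, 9, 7, 43] [283.4 197.7] [ 430. -119.   15.]
side brass [224, 273, 30, 41, 902] [238.9 291. ] [342. 178.  15.]
side brass [92, 274, 37, 25, 450] [110.2 284.6] [562. 312.  15.]
```

View pics/scene_c.png

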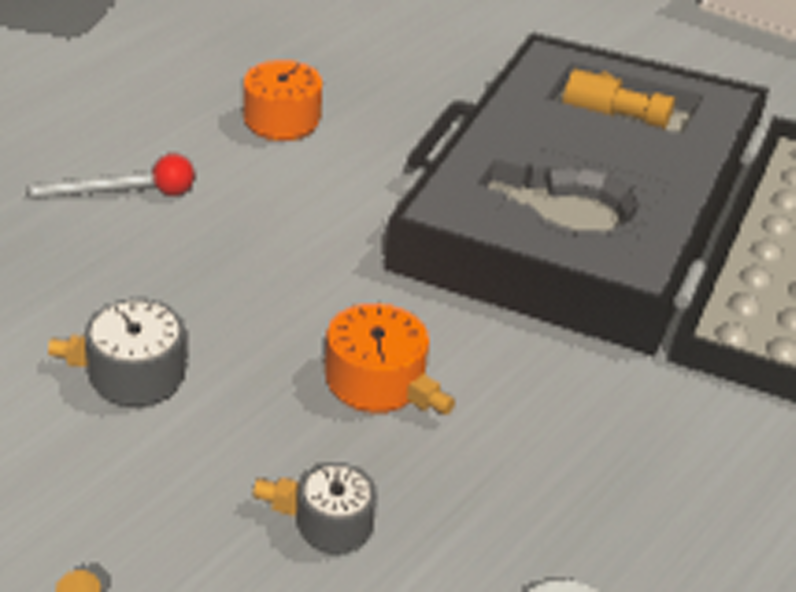

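View pics/side_c.png

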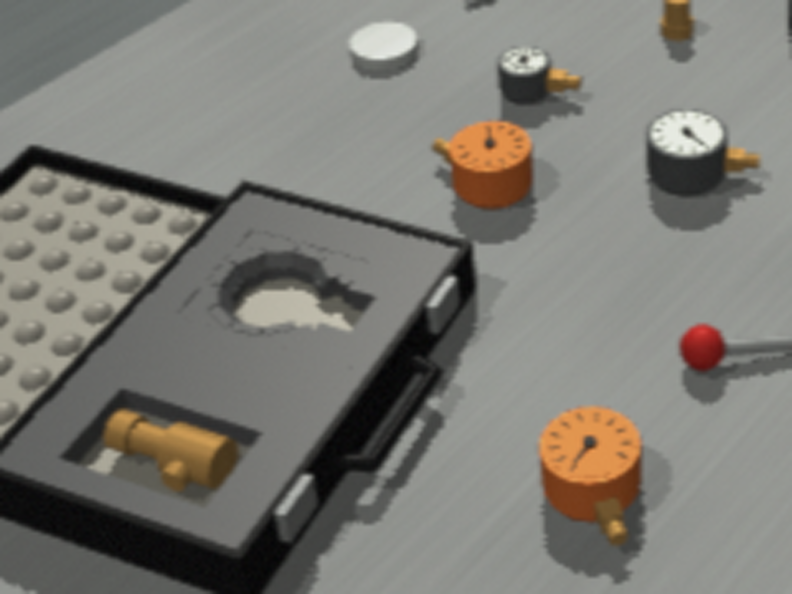

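The scene crop shows the dark middle gauge with its dial at (133,328) and stem at (68,348). The orange one sits at (377,345) and the small one at (337,490). The cutout is at about (585,205), with its slot running to the upper left. The side crop shows the cutout at about (283,290), with its slot toward (355,300). The dial centres from both views agree within 3 mm, at (463.5,-100.5). Next I'll measure the case frame.

```bash
python3 - <<'E'
from h import *
S=lambda u,v:(205+u/3.7,125+v/3.7)
D=lambda u,v:(60+u/3.3,150+v/3.3)
sc={'nearlid_back':S(767,90),'back':S(535,37),'front':S(398,217),'frontlid':S(662,297)}
sd={'frontlid':D(247,184),'front':D(470,243),'back':D(240,552)}
P={}
for k in sc:
    print(k,np.round(plane('scene',sc[k],43)),np.round(plane('side',sd[k],43)) if k in sd else '')
    if k in sd: x,e=tri(('scene',sc[k]),('side',sd[k]));print('  tri',np.round(x),np.round(e,1))
# floor visible & mouth
print('slot tip mouth scene',np.round(plane('scene',S(480,180),40)),'side',np.round(plane('side',D(373,297),40)))
print('dial tri',tri(('scene',(241,213.9)),('side',(267.7,189.7))))
print('stem tri',tri(('scene',(223.5,219.3)),('side',(283.4,197.7))))
E=np.array(get_calibration('wrist')['extrinsics']);print('wristcam',-E[:3,:3].T@E[:3,3],E[:3,:3].T@[0,0,-1])
E
```

```text
nearlid_back [621. 394.  43.] 
back [453. 350.  43.] [446. 354.  43.]
  tri [449. 354.  40.] [1.5 1.5]
front [517.  89.  43.] [508.  89.  43.]
  tri [513.  89.  41.] [3.2 3.2]
frontlid [682. 129.  43.] [676. 131.  43.]
  tri [680. 130.  41.] [1.7 1.7]
slot tip mouth scene [530. 163.  40.] side [527. 163.  40.]
dial tri (array([ 463.65484319, -100.43406702,   36.83833074]), [np.float64(0.19037557285209658), np.float64(0.1903755728520642)])
stem tri (array([ 429.78237954, -121.71373402,   14.10100768]), [np.float64(1.746612774698984), np.float64(1.7466127746989886)])
wristcam [ 317.90949778 -457.04506117  384.80259998] [-0.25612858 -0.12450556 -0.9585909 ]
```

```bash
python3 -m crank '[0,37,-25.5,0,0,0,0, 0,37,-25.5,0,0,0,0, 0,37,-25.5,0,0,0,0, 0,37,-25.5,0,0,0,0, 0,37,-25.5,0,0,0,0]' && python3 -m crank '[0,37,-25.5,0,0,0,0, 0,37,-25.5,0,0,0,0, 0,37,-25.5,0,0,0,0, 0,37,-25.5,0,0,0,0, 0,37,-25.5,0,0,0,0]' && python3 -m crank '[0,0,0,0,0,0,-0.08, 0,0,0,0,0,0,0, 0,0,0,0,0,0,0, 0,0,0,0,0,0,0, 0,0,0,0,0,0,0]'
cat > look.py <<'E'
from h import *
import sys
o=observe();c=get_calibration('wrist');im=snapshot('wrist')[:,:,::-1].copy();cv2.imwrite(f"pics/{sys.argv[1]}.png",im)
np.save(f"pics/{sys.argv[1]}.npy",c,allow_pickle=True)
print(o['clock'],np.round(o['tcp_pos'],1),np.round(o['eef_rot'],4),np.round(o['force'],1),o['gripper_width'],o['grip_force'])
E
python3 look.py w1
```

```text
clock: 0.6
tcp_pos: [352.2, -296.6, 205.3]
eef_rot: [-0.0, 0.974, 0.225, -0.0]
force: [0.9, -0.2, 0.3]
gripper_width: 1.004
grip_force: 0.0
clock: 1.1
tcp_pos: [462.4, -100.6, 205.4]
eef_rot: [-0.0, 0.974, 0.225, -0.0]
force: [0.1, -0.5, -0.5]
gripper_width: 0.997
grip_force: 0.0
clock: 1.6
tcp_pos: [461.7, -103.1, 205.5]
eef_rot: [0.0, 0.965, 0.263, 0.0]
force: [-0.2, 0.1, -0.2]
gripper_width: 0.997
grip_force: 0.0
1.6 [ 461.7 -103.1  205.5] [0.     0.9648 0.2631 0.    ] [-0.2  0.1 -0.2] 0.9974253598630898 0.0
```

View pics/w1.png

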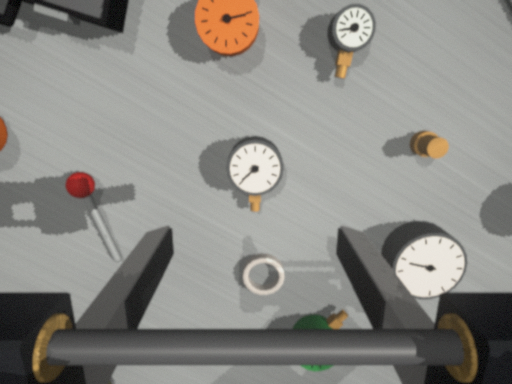

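The wrist view shows the middle gauge at (255,167) with its stem at (255,204), nearly aligned with the tool. I'll measure the centre and yaw.

```bash
python3 - <<'E'
from h import *
im=cv2.imread('pics/w1.png');c=np.load('pics/w1.npy',allow_pickle=True).item();hsv=cv2.cvtColor(im,cv2.COLOR_BGR2HSV)
sub=np.zeros(im.shape[:2],bool);sub[125:225,205:305]=1
w=(cv2.inRange(hsv,(0,0,185),(180,60,255))>0)&sub;b=(cv2.inRange(hsv,(10,100,70),(28,255,255))>0)&sub
s,cc,m=max(blobs(w),key=lambda t:t[0][4]);e=cv2.fitEllipse(cv2.convexHull(max(cv2.findContours(m.astype(np.uint8),0,2)[0],key=len)))
s2,c2,m2=max(blobs(b),key=lambda t:t[0][4])
p=plane('wrist',e[0],38,c);q=plane('wrist',c2,15,c);ys,xs=np.nonzero(m2)
print(e,p,'stem',s2,c2,q)
v=p-q;print('len',np.hypot(*v[:2]),'yaw deg',np.degrees(np.arctan2(v[1],v[0])))
pts=np.array([plane('wrist',(x,y),15,c)[:2] for x,y in zip(xs,ys)]);vv=np.linalg.eigh(np.cov(pts.T))[1][:,1];print('pca',np.degrees(np.arctan(vv[1]/vv[0])))
o=observe();from scipy.spatial.transform import Rotation as R
T=R.from_quat(np.roll(o['eef_rot'],-1));print('tool delta to centre',T.inv().apply(p-o['tcp_pos']),'tool yaw',np.degrees(np.arctan2(*T.apply([1,0,0])[[1,0]])))
E
```

```text
((254.52313232421875, 167.80691528320312), (48.785789489746094, 49.773826599121094), 92.56237030029297) [ 466.95966937 -100.63139419   38.        ] stem [249 196  11  15 134] [254.37313433 202.20149254] [ 427.66148489 -123.57690993   15.        ]
len 45.506526955432996 yaw deg 30.279900963530935
pca 36.15466304525664
tool delta to centre [  5.68753957   0.54419138 167.47757724] tool yaw 30.532163378161933
```

```bash
python3 -m crank '[0,4,0.5,40,0,0,0, 0,0,0,40,0,0,0, 0,0,0,40,0,0,0, 0,0,0,35,0,0,0, 0,0,0,20,0,0,0]' && python3 -m crank '[0,0,0,6,0,0,0, 0,0,0,0,0,0,0, 1,0,0,0,0,0,0, 1,0,0,0,0,0,0, 1,0,0,0,0,0,0]' && python3 -m crank '[1,0,0,0,0,0,0, 1,0,0,0,0,0,0, 1,0,0,0,0,0,0, 1,0,0,0,0,0,0, 1,0,0,0,0,0,0]'
```

```text
clock: 2.15
tcp_pos: [464.4, -100.9, 28.0]
eef_rot: [-0.001, 0.965, 0.264, -0.001]
force: [0.5, 0.3, 0.4]
gripper_width: 0.997
grip_force: 0.0
clock: 2.65
tcp_pos: [466.2, -101.0, 25.4]
eef_rot: [0.0, 0.964, 0.264, 0.001]
force: [1.6, 0.4, -0.0]
gripper_width: 0.78
grip_force: 0.0
clock: 3.15
tcp_pos: [465.9, -100.9, 24.8]
eef_rot: [0.0, 0.964, 0.264, 0.0]
force: [-1.4, 1.1, 6.3]
gripper_width: 0.628
grip_force: 30.0
```

The grip is good, with an opening of about 59 mm. I'll lift, move to just short of the cutout and look.

```bash
python3 -m crank '[1,0,0,-20,0,0,0, 1,0,0,-40,0,0,0, 1,0,0,-40,0,0,0, 1,0,0,-40,0,0,0, 1,0,0,-35,0,0,0]' && python3 -m crank '[1,29,-33,0,0,0,0, 1,29,-33,0,0,0,0, 1,29,-33,0,0,0,0, 1,29,-33,0,0,0,0, 1,29,-33,0,0,0,0]' && python3 -m crank '[1,29,-33,0,0,0,0, 1,0,0,0,0,0,0.146, 1,0,0,0,0,0,0.146, 1,0,0,0,0,0,0, 1,0,0,0,0,0,0]'
python3 look.py w2
```

```text
clock: 3.65
tcp_pos: [465.5, -100.8, 201.4]
eef_rot: [0.0, 0.964, 0.264, 0.0]
force: [0.2, 0.1, -1.2]
gripper_width: 0.632
grip_force: 30.0
clock: 4.15
tcp_pos: [506.2, 116.8, 199.2]
eef_rot: [-0.0, 0.964, 0.264, -0.0]
force: [0.3, 0.0, -1.6]
gripper_width: 0.631
grip_force: 30.0
clock: 4.65
tcp_pos: [514.4, 158.1, 199.3]
eef_rot: [0.0, 0.992, 0.123, -0.0]
force: [0.8, 0.0, -0.5]
gripper_width: 0.636
grip_force: 30.0
4.65 [514.4 158.1 199.3] [ 0.000e+00  9.924e-01  1.232e-01 -2.000e-04] [ 0.8  0.  -0.5] 0.6361939466324232 29.999925565207377
```

View pics/w2.png

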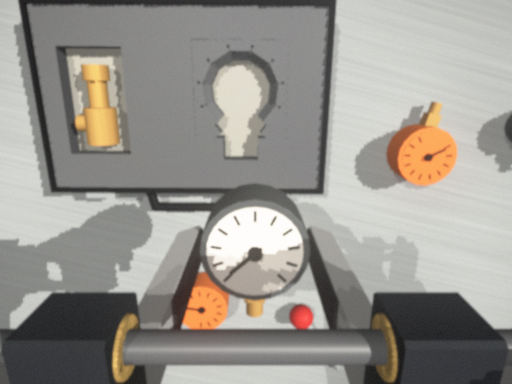

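The held gauge shows its dial at (255,253) and its stem at (255,308). The cutout's beige floor is at about (240,95), its slot pointing down toward the gripper, nearly directly below the camera. I'll measure it by casting the floor contour onto z=22.

```bash
python3 - <<'E'
from h import *
from scipy.optimize import least_squares
from scipy.spatial.transform import Rotation as R
im=cv2.imread('pics/w2.png');c=np.load('pics/w2.npy',allow_pickle=True).item();hsv=cv2.cvtColor(im,cv2.COLOR_BGR2HSV)
o=observe();T=R.from_quat(np.roll(o['eef_rot'],-1));tcp=o['tcp_pos']
def box(m,x0,y0,x1,y1):
    s=np.zeros(im.shape[:2],bool);s[y0:y1,x0:x1]=1;return m&s
def cast(pts,z): return np.array([plane('wrist',p,z,c) for p in pts])
loc=lambda P:T.inv().apply(P-tcp)[:,:2]
def fit(P): 
    r=least_squares(lambda q:np.hypot(P[:,0]-q[0],P[:,1]-q[1])-q[2],[*P.mean(0),30],loss='soft_l1');return r.x,np.std(r.fun)
g=hsv[:,:,2]
fl=max(blobs(box(g>150,195,45,290,165)),key=lambda t:t[0][4]);print('floor',fl[0],fl[1])
ct=max(cv2.findContours(fl[2].astype(np.uint8),0,1)[0],key=len)[:,0,:]
up=ct[ct[:,1]<108];print('floor circle(tool xy from tcp, r)',fit(loc(cast(up,22))))
lo=ct[ct[:,1]>140]; L=loc(cast(lo,22));print('slot y range',L[:,1].min(),L[:,1].max(),'slot end x',L[:,0].min())
dark=box(g<85,195,45,290,165)|box(g>150,195,45,290,165)
dk=max(blobs(dark),key=lambda t:t[0][4]);ct=max(cv2.findContours(dk[2].astype(np.uint8),0,1)[0],key=len)[:,0,:];print('dark',dk[0])
up=ct[ct[:,1]<108];print('mouth circle',fit(loc(cast(up,40))))
# case front edge: dark rim
E=[]
for x in list(range(70,145,5))+list(range(270,310,3)):
    col=g[150:215,x].astype(int);k=np.argmin(np.diff(col[:45]));E.append((x,150+k+1))
L=loc(cast(E,41));a=cv2.fitLine(L.astype(np.float32),cv2.DIST_HUBER,0,.01,.01).ravel();print('front edge dir (tool)',a, 'angle off tool y',np.degrees(np.arctan(a[0]/a[1])))
# held gauge
w=max(blobs(box(g>165,195,195,310,300)),key=lambda t:t[0][4]);e=cv2.fitEllipse(cv2.convexHull(max(cv2.findContours(w[2].astype(np.uint8),0,2)[0],key=len)));print('dial',e)
zt=tcp[2]-24.8
print('dial ctr tool xy',loc(cast([e[0]],zt+37.5)))
b=max(blobs(box(cv2.inRange(hsv,(10,100,70),(28,255,255))>0,245,298,266,320)),key=lambda t:t[0][4]);print('stem',b[0],b[1],loc(cast([b[1]],zt+15)))
print('tool yaw',np.degrees(np.arctan2(*T.apply([1,0,0])[[1,0]])))
E
```

```text
floor [ 213   64   55   93 3719] [239.47808551 106.05162678]
floor circle(tool xy from tcp, r) (array([ 81.86009899, -14.82029229,  27.07889791]), np.float64(0.9662703929133091))
slot y range -31.284712985921566 1.4863789999763162 slot end x 16.388194703149143
dark [ 213   64   55   93 3719]
mouth circle (array([ 82.00525973, -14.07778289,  25.71341899]), np.float64(0.9173483935191354))
front edge dir (tool) [ 1.0493400e-02 -9.9994493e-01 -1.3352348e+01 -3.8923351e+01] angle off tool y -0.60123855
dial ((254.84841918945312, 249.58985900878906), (88.02798461914062, 97.34227752685547), 93.3541030883789)
dial ctr tool xy [[1.77633475 0.10522333]]
stem [245 299  19  18 244] [254.35655738 306.57786885] [[-49.85779776  -0.18095673]]
tool yaw 14.128234040343358
```

The floor circle radius is 27 mm (28 expected), the slot end is 65.5 mm out (67 expected) and the slot width is 33 mm (34 expected), so the measurement is sound. The held gauge is offset about (1.5, 0.1), so the shift is (80.5,-14.9).

```bash
python3 -m crank '[1,40,-7.5,0,0,0,0, 1,40.5,-7.4,0,0,0,0, 1,0,0,35,0,0,0, 1,0,0,35,0,0,0, 1,0,0,35,0,0,0]' && python3 -m crank '[1,0,0,22,0,0,0, 1,0,0,5,0,0,0, 1,0,0,4,0,0,0, 1,0,0,0,0,0,0, 1,0,0,0,0,0,0]'
```

```text
clock: 5.2
tcp_pos: [589.0, 191.7, 93.0]
eef_rot: [-0.0, 0.992, 0.123, -0.0]
force: [0.2, -0.4, -0.9]
gripper_width: 0.628
grip_force: 30.0
clock: 5.7
tcp_pos: [589.6, 192.1, 64.8]
eef_rot: [-0.0, 0.993, 0.121, 0.001]
force: [-0.5, 0.1, -1.2]
gripper_width: 0.628
grip_force: 30.0
```

```bash
python3 -m crank '[1,0,0,2,0,0,0, 1,0,0,2,0,0,0, 1,0,0,2,0,0,0, 1,0,0,2,0,0,0, 1,0,0,0,0,0,0]' && python3 -m crank '[1,0,0,1,0,0,0, 1,0,0,1,0,0,0, 1,0,0,1,0,0,0, 1,0,0,0,0,0,0, 1,0,0,0,0,0,0]'
```

```text
clock: 6.2
tcp_pos: [589.0, 191.9, 55.2]
eef_rot: [0.0, 0.993, 0.121, -0.0]
force: [1.7, -0.6, -1.4]
gripper_width: 0.629
grip_force: 30.0
clock: 6.7
tcp_pos: [589.1, 192.0, 52.5]
eef_rot: [0.0, 0.993, 0.121, 0.0]
force: [1.4, -0.5, 0.2]
gripper_width: 0.626
grip_force: 30.0
```

```bash
python3 -m crank '[1,0,0,1,0,0,0, 1,0,0,1,0,0,0, 1,0,0,0,0,0,0, 1,0,0,0,0,0,0, 1,0,0,0,0,0,0]' && python3 -m crank '[1,0,0,1,0,0,0, 1,0,0,1,0,0,0, 1,0,0,0,0,0,0, 1,0,0,0,0,0,0, 1,0,0,0,0,0,0]'
```

```text
clock: 7.2
tcp_pos: [589.1, 192.0, 50.5]
eef_rot: [-0.0, 0.993, 0.121, 0.0]
force: [1.6, -1.8, 2.7]
gripper_width: 0.631
grip_force: 30.0
clock: 7.7
tcp_pos: [588.8, 191.9, 48.0]
eef_rot: [0.0, 0.993, 0.121, -0.0]
force: [1.8, -1.3, -2.1]
gripper_width: 0.628
grip_force: 30.0
```

```bash
python3 -m crank '[1,0,0,1,0,0,0, 1,0,0,1,0,0,0, 1,0,0,0,0,0,0, 1,0,0,0,0,0,0, 1,0,0,0,0,0,0]' && python3 -m crank '[1,0,0,1,0,0,0, 1,0,0,0,0,0,0, 1,0,0,0,0,0,0, 1,0,0,0,0,0,0, 1,0,0,0,0,0,0]'; python3 - <<'E'
from h import *
a=snapshot('side')[:,:,::-1];b=snapshot('scene')[:,:,::-1]
A=cv2.resize(a[170:300,60:230],(520,398),interpolation=2);B=cv2.resize(b[100:220,290:430],(464,398),interpolation=2)
cv2.imwrite('pics/c1.png',cv2.resize(np.hstack([A,B]),(800,324)))
E
```

```text
clock: 8.2
tcp_pos: [589.1, 192.0, 46.8]
eef_rot: [-0.0, 0.993, 0.121, 0.0]
force: [-1.6, -1.4, 5.2]
gripper_width: 0.631
grip_force: 30.0
clock: 8.7
tcp_pos: [589.1, 192.0, 46.8]
eef_rot: [-0.0, 0.993, 0.121, 0.0]
force: [-6.3, -2.9, 14.6]
gripper_width: 0.63
grip_force: 30.0
```

View pics/c1.png

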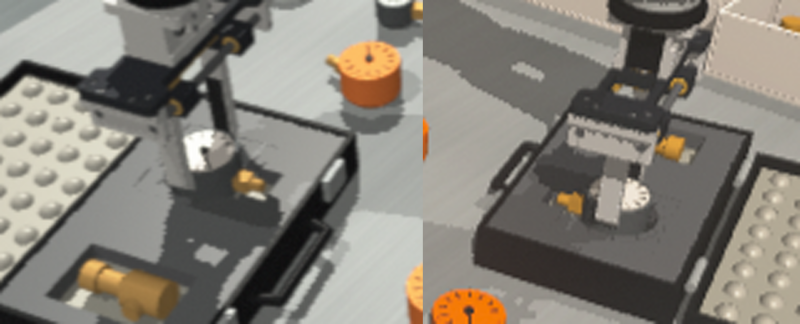

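Motion stopped at exactly the predicted seated height (46.8) while the force rose to 14.6 N. The picture shows the gauge low in the cutout with its stem in the slot. I'll release, lift and check.

```bash
python3 -m crank '[0,0,0,0,0,0,0, 0,0,0,0,0,0,0, 0,0,0,0,0,0,0, 0,0,0,0,0,0,0, 0,0,0,0,0,0,0]' && python3 -m crank '[0,0,0,-10,0,0,0, 0,0,0,-30,0,0,0, 0,0,0,-40,0,0,0, 0,0,0,-40,0,0,0, 0,0,0,-33,0,0,0]'&& python3 -m crank '[0,-40,0,0,0,0,0, 0,-30,0,0,0,0,0, 0,0,0,0,0,0,0, 0,0,0,0,0,0,0, 0,0,0,0,0,0,0]'
python3 look.py w3; python3 - <<'E'
from h import *
from scipy.spatial.transform import Rotation as R
im=cv2.imread('pics/w3.png');a=snapshot('side')[:,:,::-1];b=snapshot('scene')[:,:,::-1]
A=cv2.resize(a[170:300,60:230],(390,298),interpolation=2);B=cv2.resize(b[100:220,290:430],(348,298),interpolation=2)
W=cv2.resize(im[0:200,60:400],(490,288));z=np.zeros((288,738,3),np.uint8);z[:,:490]=W
cv2.imwrite('pics/c2.png',np.vstack([z,np.hstack([A,B])]))
cs=[('wrist',im,(150,20,360,200)),('side',a,(110,200,190,270)),('scene',b,(320,140,400,200))]
cw=np.load('pics/w3.npy',allow_pickle=True).item();obs=[]
for n,I,(x0,y0,x1,y1) in cs:
    h=cv2.cvtColor(np.ascontiguousarray(I),cv2.COLOR_BGR2HSV);s=np.zeros(I.shape[:2],bool);s[y0:y1,x0:x1]=1
    w=max(blobs((cv2.inRange(h,(0,0,175),(180,60,255))>0)&s,5),key=lambda t:t[0][4]);e=cv2.fitEllipse(cv2.convexHull(max(cv2.findContours(w[2].astype(np.uint8),0,2)[0],key=len)))
    br=max(blobs((cv2.inRange(h,(10,100,70),(28,255,255))>0)&s,5),key=lambda t:t[0][4])
    c=cw if n=='wrist' else None
    p=plane(n,e[0],59.5,c);q=plane(n,br[1],37,c);v=p-q;print(n,np.round(e[0],1),np.round(e[1],1),'dial',np.round(p,1),'stem',np.round(br[1]),np.round(q,1),'yaw',np.degrees(np.arctan2(v[1],v[0])))
    obs.append((n,e[0],c))
print('tri',tri(*obs), tri(*obs[1:]))
E
```

```text
clock: 9.3
tcp_pos: [589.0, 192.0, 45.3]
eef_rot: [-0.0, 0.993, 0.121, -0.0]
force: [-0.1, -0.2, -0.0]
gripper_width: 0.992
grip_force: 0.0
clock: 9.8
tcp_pos: [589.1, 192.0, 201.8]
eef_rot: [-0.0, 0.993, 0.121, 0.001]
force: [-0.5, 0.5, 0.1]
gripper_width: 1.003
grip_force: 0.0
clock: 10.3
tcp_pos: [521.8, 175.3, 198.8]
eef_rot: [-0.0, 0.993, 0.121, 0.0]
force: [-0.1, 0.6, -0.2]
gripper_width: 1.0
grip_force: 0.0
10.3 [521.8 175.3 198.8] [-1.000e-04  9.926e-01  1.210e-01  3.000e-04] [-0.1  0.6 -0.2] 0.9999434700684924 0.0
wrist [254.6 105.1] [58.9 60.8] dial [590.4 192.2  59.5] stem [254. 149.] [547.8 181.8  37. ] yaw 13.714563423221602
side [141.6 230.1] [15.6 25. ] dial [586.8 192.5  59.5] stem [159. 242.] [548.8 183.1  37. ] yaw 13.847659444237634
scene [362.6 171. ] [11.8 21.7] dial [587.3 192.3  59.5] stem [371. 151.] [539.4 322.7  37. ] yaw -69.8145355266676
tri (array([588.56221715, 191.96819126,  59.06010463]), [np.float64(1.8677391897876576), np.float64(0.9981601805705697), np.float64(1.263487663201586)]) (array([587.14277455, 192.39453112,  59.30952492]), [np.float64(0.13532146924163707), np.float64(0.13532146924152463)])
```

View pics/c2.png

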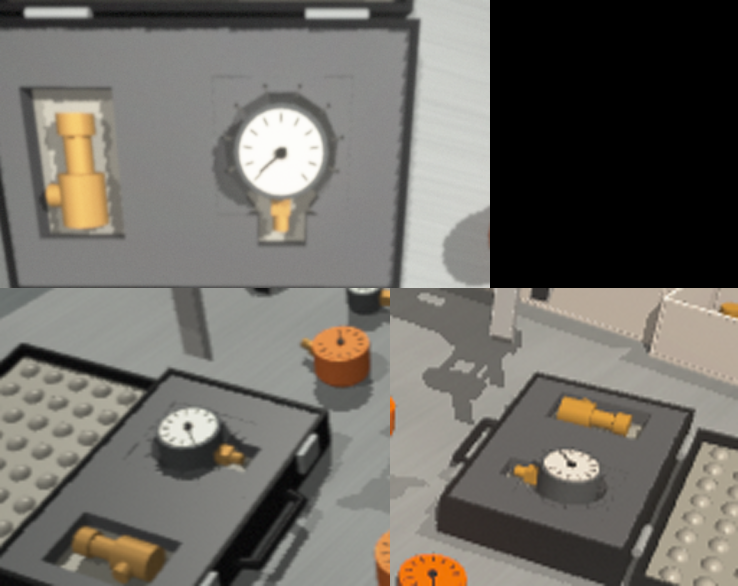

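The dial is triangulated at z≈59.2 with the gauge's centre at (588,192). On the bench it read 36.8, so the seated value should be 58.8. The yaw is 13.7° and matches the case. A light press with shut fingers on the dial will confirm by contact that it is home.

```bash
python3 -m crank '[1,34,0,0,0,0,0, 1,34,0,0,0,0,0, 1,0,0,40,0,0,0, 1,0,0,40,0,0,0, 1,0,0,30,0,0,0]' && python3 -m crank '[1,0,0,15,0,0,0, 1,0,0,8,0,0,0, 1,0,0,0,0,0,0, 1,0,0,0,0,0,0, 1,0,0,0,0,0,0]' && python3 -m crank '[1,0,0,2,0,0,0, 1,0,0,1,0,0,0, 1,0,0,1,0,0,0, 1,0,0,0,0,0,0, 1,0,0,0,0,0,0]'
```

```text
clock: 10.95
tcp_pos: [586.6, 191.3, 85.4]
eef_rot: [0.0, 0.993, 0.121, -0.001]
force: [0.2, 1.1, -0.7]
gripper_width: 0.609
grip_force: 0.0
clock: 11.45
tcp_pos: [587.8, 191.7, 67.0]
eef_rot: [-0.0, 0.993, 0.121, 0.001]
force: [0.3, -0.1, 0.4]
gripper_width: 0.185
grip_force: 0.0
clock: 11.95
tcp_pos: [587.1, 191.5, 61.5]
eef_rot: [0.0, 0.993, 0.121, -0.0]
force: [-0.4, -0.4, 0.1]
gripper_width: 0.003
grip_force: 0.0
```

```bash
python3 -m crank '[1,0,0,1,0,0,0, 1,0,0,0.5,0,0,0, 1,0,0,0,0,0,0, 1,0,0,0,0,0,0, 1,0,0,0,0,0,0]' && python3 -m crank '[1,0,0,0.5,0,0,0, 1,0,0,0.5,0,0,0, 1,0,0,0,0,0,0, 1,0,0,0,0,0,0, 1,0,0,0,0,0,0]'
```

```text
clock: 12.45
tcp_pos: [587.2, 191.6, 60.3]
eef_rot: [-0.0, 0.993, 0.121, 0.0]
force: [-2.4, 0.2, 5.5]
gripper_width: 0.005
grip_force: 2.7
clock: 12.95
tcp_pos: [587.3, 191.6, 60.2]
eef_rot: [-0.0, 0.993, 0.121, 0.0]
force: [-6.4, -1.9, 14.4]
gripper_width: 0.002
grip_force: 7.2
```

Contact is at z=60.2, which is 22 + 38 mm, so the gauge is on the floor. It doesn't sink any further under 14 N. I'll retreat, take a last numeric check and hand in.

```bash
python3 -m crank '[1,0,0,-10,0,0,0, 1,0,0,-35,0,0,0, 1,0,0,-40,0,0,0, 1,0,0,-40,0,0,0, 1,0,0,-10,0,0,0]' && python3 -m crank '[1,-40,0,0,0,0,0, 1,-30,0,0,0,0,0, 1,0,0,0,0,0,0, 1,0,0,0,0,0,0, 1,0,0,0,0,0,0]'; python3 - <<'E'
from h import *
obs=[]
for n,(x0,y0,x1,y1) in (('side',(110,200,190,270)),('scene',(320,140,400,200))):
    h=cv2.cvtColor(snapshot(n),cv2.COLOR_RGB2HSV);s=np.zeros(h.shape[:2],bool);s[y0:y1,x0:x1]=1
    w=max(blobs((cv2.inRange(h,(0,0,175),(180,60,255))>0)&s,5),key=lambda t:t[0][4]);e=cv2.fitEllipse(cv2.convexHull(max(cv2.findContours(w[2].astype(np.uint8),0,2)[0],key=len)));obs.append((n,e[0]))
x,r=tri(*obs);print(x,r)
if 56<x[2]<61.5: print(close_job())
E
```

```text
clock: 13.45
tcp_pos: [588.4, 191.9, 199.0]
eef_rot: [-0.0, 0.993, 0.121, 0.003]
force: [-0.1, -0.1, 0.6]
gripper_width: 0.003
grip_force: 0.0
clock: 13.95
tcp_pos: [519.8, 174.8, 193.8]
eef_rot: [-0.0, 0.993, 0.121, 0.0]
force: [0.1, -0.2, 0.0]
gripper_width: 0.007
grip_force: 0.0
[587.14277455 192.39453112  59.30952492] [np.float64(0.13532146924163707), np.float64(0.13532146924152463)]
the job is handed in; nothing more can be done
None
```

The job is handed in at about 14 s: the 60 mm gauge is pressed home in its cutout, dial up with its stem in the slot, and released; I never reached for the other two gauges, though I took no last picture of them.

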